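# Latch the tube spinner's sliding guard

### The job

Close the tube spinner's sliding guard over the loaded tubes and latch it: lift the latch bar by its upright thumb tab so that its hook passes over the striker as the guard slides shut, and let the hook drop fully home into the slot behind the striker. The catch has been re-adjusted and its exact place is not known, so feel for it gently, never jamming or pressing the hook hard against the catch; leave the things standing around the spinner where they are, and let go.

Things in the scene. Friction and masses are not known exactly. Their poses are not given: they have to be found in the camera images.
- spinner: the tube spinner: fixed putty-grey box 200 (x) x 400 (y) x 100 mm high, a tube-filled bay in its top. Origin: centre of its underside; z up; its +y is the guard's closing direction. A clear aluminium-framed guard slides on its top; it carries a steel latch bar lying along y over x = 0 and pivoting about a level axis parallel to x, 134 mm above the bench at y = -70 mm + guard travel.
- hook_tip (a point): centre of the foot of the square steel hook (12 x 12 mm) that reaches down from the latch bar's end, 120 mm from the pivot; the foot is 27 mm below the bar's centre line, 107 mm above the bench when the bar is level, and is then at spinner y = 50 mm + guard travel. Bar 14 mm high, 10 mm wide. Axes turn with the bar: x along the pivot axis, y along the bar away from the pivot.
- catch_zone (a point): a point fixed on the spinner (x 0, y 145, z 125 mm): mid-range of the catch's SLOT centre, level with the catch's top. The catch itself is clamped fast, unmeasured, with its slot centre up to 12 mm before or after this along y. Along +y it is a striker 16 mm long, slot 16 mm, back block 30 mm; all steel, square-edged, 30 mm wide, 25 mm high; slot floor 21 mm below this point.
- guard (a joint): guard travel along the spinner's +y, in m: 0 open, 0.120 end stop; latched at 0.081 to 0.109 depending on the catch. Stays where left; slides at about 2.5 N. With the bar level the hook meets the striker's near face with 30 mm still to go to the slot's centre.
- latch (a joint): angle of the latch bar, in rad: 0 level (its lower stop, and when home in the slot), growing as the hook end is lifted, at most 0.75. Falls back by its own weight (bar about 160 g). Passes the striker when above about 0.17; the hook resting on top of the striker or of the back block reads about 0.15.
- thumb_tab (a point): where to grasp: middle of the upright steel thumb tab standing on the bar, 100 mm from the pivot and 34 mm above the bar's centre line (168 mm above the bench when level). Plate 12 mm thick (along the pivot axis), 22 mm long (along the bar), rising from 7 to 52 mm above the centre line. Axes as the hook's: x pivot axis, y along the bar.
- tube_rack: bystander: loose white rack 75 x 150 mm, about 90 mm high, full of capped tubes, on the bench beyond the spinner; origin at the centre of its underside
- specimen_jar: bystander: loose jar 62 mm across, 70 mm high; origin at the centre of its underside
- reagent_bottle: bystander: loose bottle 54 mm across, 115 mm high; origin at the centre of its underside

How it is judged:
By the outcome, as a careful person would: the job done as asked, in the order asked, and still so for the second after the job is handed in, with the robot touching nothing.
It also fails if it takes over 48 s, if anything falls off the work surface, if the arm or the gripper's body presses on something with over 40 N, if the wrist force passes 120 N, or if a joint passes its speed limit or range.

### The arm

A 6-joint arm with a two-finger parallel gripper is mounted at the origin on the work surface. World frame = base frame: x ahead of the robot, y to its left, z up, the work surface at z = 0. Lengths are in mm, angles in rad, forces in N, time in s.
With the tool pointing down it reaches from about 350 to 875 mm from the base axis. Payload 4.2 kg.
Tool frame: the origin (TCP) lies at the very end of the fingers, on their centre line; the grasp point (between the pads) lies 19 mm behind it (arm.pinch_z is the distance from the TCP to the grasp point, in mm); x points along the fingers, y is the direction in which the jaws open and shut, and the axes are right-handed (so a half turn about x gives the same grasp; the last joint's range is limited). The gripper opens to 85 mm and grips with 20 to 120 N. Pads are 22 mm wide; open, the fingers measure 114 mm over their backs; the gripper's body (76 mm by 85 mm) begins 54 mm behind the grasp point. The pads swing forward as they close: fully open they stand 13 mm farther back than shut.
Start: joints at [-0.842, 0.385, 0.008, 0, -1.194, -0.259], TCP at [282.954, -557.258, 231.312] pointing down, gripper open.
Joint ranges: [-3.14, 3.14], [-1.21, 2.06], [-1.07, 1.41], [-3.16, 2.05], [-2.99, -0.16], [-3.1, 3.1]. Speed limits (rad/s): [2.79, 2.79, 3.14, 3.14, 3.14, 3.14].

### API

Orientations are given as a unit quaternion [x, y, z, w].
In Python, from bench import arm gives the robot as it stands.
- The arm moves only by the tool drive_tool, never from a script. Its argument "motion" is a list of rows, each a list of 4 numbers: the shift along the tool's x, y, z in mm, then the turn about the tool's x in degrees. In form: [[dx, dy, dz, spin], ...]. A call has 1 to 10 rows; each row shifts and turns the commanded pose from where the row before left it, along the tool's axes as they then stand; what a row does not reach is not made up. A row lasts 1/12 s, in which the tool goes at most 41.7 mm and 7.16 degrees, less where a joint would pass 70% of its speed; a pose out of reach is approached as far as the arm can. A call with a gripper value outside its range is refused whole. "grip" is the finger opening in mm, from 0 to 85.4, set as the call begins (left out, the last holds). The fingers move at their own pace and stop on an object; the grip force is fixed at half the most. Time passes only in rows, so rows that do not move let the fingers close. It gives the time, the measured TCP pose, the force and the opening at its end, in the units of the state.
- arm.read_state(): the state, without advancing time (a new reading comes with each control period).
- arm.get_image(name): name is "scene" or "top" or "wrist"; returns the picture (480x640x3 uint8, red, green, blue); there is no depth.
- arm.calibration(name): a dict with "K" (3x3 intrinsics, pixels), "distortion" ([k1, k2, p1, p2, k3] as OpenCV has them; the pictures are not rectified), "eye" and "attitude" of the camera in the world; the wrist camera has in their place "T_tool_cam" (4x4, takes a point from camera to tool coordinates, whose origin is the TCP and whose axes are the tool frame's). Camera axes: x right, y up, looking along -z (the intrinsics and any distortion apply to the point x, -y, -z); pixel columns grow to the right and rows downward; lengths in mm; the calibration is good to about 2 mm. A picture is of the moment at which its call begins: read the wrist's pose just before it. calibration takes no time and is no camera call.
- arm.job_done(): hands the job in, once; it reports no verdict.
The state is a dict: "clock": time; "joints": joint angles; "joint_vel": joint speeds; "joint_efforts": joint torques, N m; "position": TCP position; "ee_rot": TCP orientation; "contact_force": force on the tool from outside, world axes, zero at the start; "wrist_torque": the same for the moment, N m; "gripper_width": finger opening in mm.
Only numpy, scipy, OpenCV 4.12 (cv2) and the standard library are available. Lean on these libraries where they do the work, as an engineer would, in place of code of your own. Each camera call takes 0.05 s, during which the arm holds its last target. There are 200 camera calls.

## Working session

There is one attempt and no reset: what is moved stays moved. The work goes in short steps, Python scripts to look and compute and a tool call to move; the robot and the scene stay as the last step left them, time stands still between calls to the robot, and variables do not carry over. Pictures are saved under pics/ and viewed, about 8 in all and at most 12, crops included, and the job is handed in when it is done.

Besides the shell and the picture viewer there is one more tool, called by a JSON object that holds its "name" and its "arguments", one argument or row to a line. drive_tool: Moves the arm, as the interface text tells. Its arguments: {"type":"object","properties":{"motion":{"type":"array"},"grip":{"type":"number"}},"required":["motion"]}

```bash
ls; mkdir -p pics; python3 - <<'E'
from bench import arm
import cv2,numpy as np
s=arm.read_state();print(s)
for n in("scene","top","wrist"):
    im=arm.get_image(n);cv2.imwrite(f"pics/{n}0.png",im[:,:,::-1]);print(n,arm.calibration(n))
E
```

```text
pics
{'clock': 0.0, 'joints': array([-8.42399975e-01,  3.85535543e-01,  6.62347617e-03, -4.98617909e-04,
       -1.19398884e+00, -2.58576631e-01]), 'joint_vel': array([-0.00151507,  0.00025132, -0.00076958, -0.00032303, -0.00083946,
       -0.0006125 ]), 'joint_efforts': array([ 4.17327033e-05, -3.92293775e+01,  1.88397807e+01,  4.18609321e+00,
       -4.60784388e-03,  5.30092706e-06]), 'position': array([ 282.69299936, -556.75858175,  230.23340014]), 'ee_rot': array([-0.1637866 ,  0.68790923,  0.16525244,  0.68749289]), 'contact_force': array([ 0.56075024, -0.05254343,  0.23403443]), 'wrist_torque': array([0.03935092, 0.02276245, 0.0303781 ]), 'gripper_width': 85.08483690757772}
scene {'K': array([[590.85146976,   0.        , 314.95389823],
       [  0.        , 590.85146976, 235.50102546],
       [  0.        ,   0.        ,   1.        ]]), 'distortion': array([0.03245583, 0.        , 0.        , 0.        , 0.        ]), 'eye': array([1389.26015224,  -60.20132309,  657.84651266]), 'attitude': array([0.35921392, 0.29503145, 0.55244519, 0.69190037])}
top {'K': array([[464.14726822,
[... 253 characters left out ...]
.68782759, 917.31547061]), 'attitude': array([-0.01349106,  0.02544146,  0.71376332, -0.69979471])}
wrist {'K': array([[391.5462385 ,   0.        , 318.4724199 ],
       [  0.        , 391.5462385 , 243.58562285],
       [  0.        ,   0.        ,   1.        ]]), 'distortion': array([0.0268443, 0.       , 0.       , 0.       , 0.       ]), 'T_tool_cam': array([[-2.80491580e-04,  2.91062090e-01, -9.56704124e-01,
        -1.42897721e+02],
       [ 9.99999957e-01, -5.16980726e-06, -2.94758114e-04,
         2.89233003e-01],
       [-9.07388886e-05, -9.56704165e-01, -2.91062076e-01,
        -7.36211000e+01],
       [ 0.00000000e+00,  0.00000000e+00,  0.00000000e+00,
         1.00000000e+00]])}
```

View pics/top0.png

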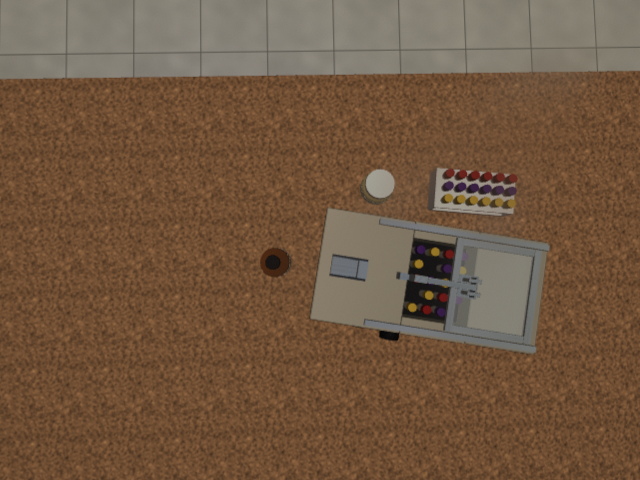

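View pics/scene0.png

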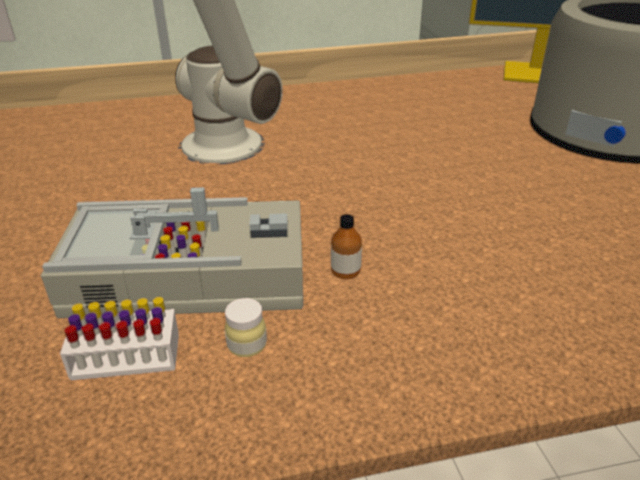

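The top view shows the spinner, with its closing direction (+y) pointing left in the image. Its closed-end corners are at about (329,209) and (311,319), the catch at (349,267) and the tab top at (402,275). The bottle, jar and rack stand clear of the guard's path.

```bash
cat > h.py <<'E'
import numpy as np,cv2
from scipy.spatial.transform import Rotation as R
from bench import arm
def cam(n,s=None):
    c=arm.calibration(n)
    if n!="wrist": return c,R.from_quat(c["attitude"]).as_matrix(),np.array(c["eye"])
    T=c["T_tool_cam"];Q=R.from_quat(s["ee_rot"]).as_matrix()
    return c,Q@T[:3,:3],s["position"]+Q@T[:3,3]
def ray(n,uv,s=None):
    c,Q,e=cam(n,s)
    p=cv2.undistortPoints(np.array([[uv]],float),c["K"],c["distortion"])[0,0]
    return e,Q@np.array([p[0],-p[1],-1])
def onz(n,uv,z,s=None):
    e,d=ray(n,uv,s); return e+d*(z-e[2])/d[2]
def proj(n,P,s=None):
    c,Q,e=cam(n,s); q=(np.atleast_2d(P)-e)@Q*[1,-1,-1]
    return cv2.projectPoints(q,np.zeros(3),np.zeros(3),c["K"],c["distortion"])[0][:,0]
E
python3 - <<'E'
from h import *
a=onz("top",(329,209),100);b=onz("top",(311,319),100)
print("corners",a,b,np.linalg.norm(a-b))
t=onz("top",(402,275.5),186);print("tab",t)
print("catch ends",onz("top",(368,269),125),onz("top",(331,266),125))
print("pivot",onz("top",(477,287),134))
# tab by two views
def tri(u,v):
    e1,d1=ray("top",u);e2,d2=ray("scene",v)
    A=np.stack([d1,-d2],1);k=np.linalg.lstsq(A,e2-e1,rcond=None)[0];return e1+k[0]*d1,e2+k[1]*d2
print(tri((402,275.5),(198,190)))
im=cv2.imread("pics/top0.png")[180:370,250:570]
cv2.imwrite("pics/tc.png",cv2.resize(im,None,fx=2.5,fy=2.5,interpolation=cv2.INTER_CUBIC))
s=arm.read_state();print(R.from_quat(s["ee_rot"]).as_matrix().round(3))
E
```

```text
corners [667.8149554   70.58437689 100.        ] [475.46206529 106.08597271 100.        ] 195.60162995510157
tab [550.71053621 -39.26641818 186.        ]
catch ends [560.9321527    7.06298895 125.        ] [567.32490679  70.09193914 125.        ]
pivot [ 526.98016387 -175.57948252  134.        ]
(array([550.41332557, -40.94850094, 177.08303525]), array([547.52666657, -71.3362029 , 182.91154045]))
[[-0.001 -0.453  0.892]
 [ 0.001  0.892  0.453]
 [-1.     0.002 -0.   ]]
```

View pics/tc.png

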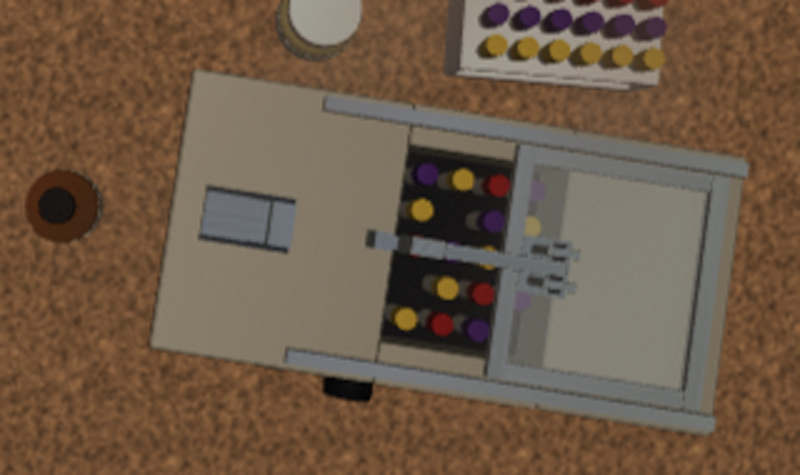

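The crop shows that the light patch at crop (429,247), full-image (421.6,278.8), is the tab top. The catch spans crop x 203–295, with an edge line at 268. I'll compute the poses from these.

```bash
python3 - <<'E'
from h import *
f=lambda x,y,z:onz("top",(250+x/2.5,180+y/2.5),z)[:2]
ang=lambda p,q:np.degrees(np.arctan2(*(p-q)))  # angle from +y towards +x
a=f(195,71,100);b=f(152,347,100)
d=a-b;print("edge yaw",np.degrees(np.arctan2(d[1],d[0])),np.linalg.norm(d))
for p,q,z in(((325,97),(745,160),115),((287,350),(712,425),115),((207,186),(296,200),125),((200,238),(289,252),125)):
    P=f(*p,z);Q=f(*q,z);d=P-Q;print("long",-np.degrees(np.arctan2(d[0],d[1])),np.linalg.norm(d),P,Q)
yaw=np.radians(-10);u=np.array([np.cos(yaw),np.sin(yaw)]);v=np.array([-u[1],u[0]])
c=(a+b)/2-200*v
print("spinner c",c,"pred tab",c+30*v)
tab=f(429,247,186);print("tab",tab,"in sp",(tab-c)@u,(tab-c)@v)
for n,p,z in(("bar end",(367,239),130),("catch back",(203,212),125),("line",(268,222),125),("near",(292,226),125)):
    P=f(*p,z);print(n,P,(P-c)@u,(P-c)@v)
s=arm.read_state();Q=R.from_quat(s["ee_rot"]).as_matrix()
print("jaw axis deg",np.degrees(np.arctan2(Q[1,1],Q[0,1])))
print("move tool",Q.T@(np.array([*tab,225])-s["position"]))
E
```

```text
edge yaw -10.013717316585664 196.08536959037227
long -9.62286362783732 296.5945116951991 [647.36983721 -17.22952892] [ 597.79044886 -309.65078091]
long -11.194437060572497 297.42666351731805 [473.53591783  13.6548792 ] [ 415.79377075 -278.11294737]
long -10.075026369125274 61.562591497567 [587.01698759  66.59773847] [576.24737607   5.98447144]
long -10.094882080353656 61.405286401660554 [551.73217676  72.12796469] [540.96913276  11.67330331]
spinner c [ 537.63556952 -107.5811575 ] pred tab [542.84501485 -78.03692491]
tab [544.88669223 -70.0851801 ] in sp 0.6298537197233469 38.18547349426114
bar end [548.85827031 -40.983156  ] -0.5124188473608299 67.5350297547143
catch back [569.35891511  69.70741903] 0.45555844977031207 180.10386584089488
line [561.65013361  25.50121251] 0.5402178666318529 135.23063506602688
near [558.59266734   9.17421933] 0.3643539953271661 118.62076215781171
jaw axis deg 116.91155434261753
move tool [  5.93378923 315.4250781  454.0872612 ]
```

{"name": "drive_tool", "arguments": {
  "motion": [
    [0, 22.5, 32.4, 0],
    [0, 22.5, 32.4, 0],
    [0, 22.5, 32.4, 0],
    [0, 22.5, 32.4, 0],
    [0, 22.5, 32.4, 0],
    [0, 22.5, 32.4, 0],
    [0, 22.5, 32.4, 0]
  ]
}}

```text
clock: 0.73
position: [414.2, -312.3, 231.2]
ee_rot: [-0.164, 0.688, 0.165, 0.688]
contact_force: [1.3, -0.1, 0.2]
gripper_width: 85.5
```

{"name": "drive_tool", "arguments": {
  "motion": [
    [0, 22.5, 32.4, 0],
    [0, 22.5, 32.4, 0],
    [0, 22.5, 32.4, 0],
    [0, 22.5, 32.4, 0],
    [0, 22.5, 32.4, 0],
    [0, 22.5, 32.4, 0],
    [0, 22.5, 32.4, 0]
  ]
}}

```text
clock: 1.32
position: [545.1, -69.1, 231.2]
ee_rot: [-0.165, 0.688, 0.165, 0.688]
contact_force: [-0.2, -0.1, -0.3]
gripper_width: 85.1
```

{"name": "drive_tool", "arguments": {
  "motion": [
    [0, 0, 0, -6.6],
    [0, 0, 0, -6.6],
    [0, 0, 0, -6.6],
    [0, 0, 0, -6.6],
    [0, 0, 0, -6.6],
    [0, 0, 0, -6.6],
    [0, 0, 0, -6.6],
    [0, 0, 0, -6.6],
    [0, 0, 0, 0],
    [0, 0, 0, 0]
  ]
}}

```text
clock: 2.15
position: [544.6, -71.0, 231.1]
ee_rot: [-0.452, 0.544, 0.453, 0.543]
contact_force: [0.1, 0.1, 1.0]
gripper_width: 85.3
```

```bash
python3 - <<'E'
from h import *
s=arm.read_state();im=arm.get_image("wrist");cv2.imwrite("pics/w1.png",im[:,:,::-1]);np.savez("s1",position=s["position"],ee_rot=s["ee_rot"])
Q=R.from_quat(s["ee_rot"]).as_matrix();print(s["position"],Q.round(4),s["contact_force"],s["wrist_torque"],s["clock"])
E
```

```text
[544.63739    -71.01971379 231.06831109] [[-5.000e-04 -9.834e-01  1.814e-01]
 [ 0.000e+00  1.814e-01  9.834e-01]
 [-1.000e+00  5.000e-04 -1.000e-04]] [0.10260535 0.09479378 0.97584304] [-0.01289538  0.01369102  0.01798576] 2.15
```

View pics/w1.png

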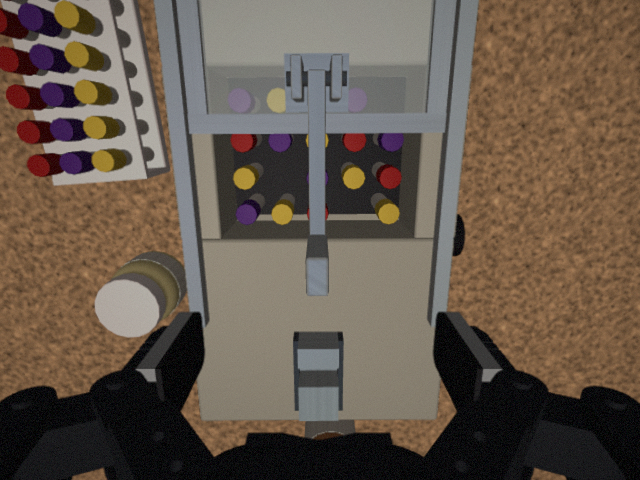

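The wrist view shows the tab's rear face at rows 235–259 and its top at rows 259–294 (columns 307–328). The catch is at columns 294–342, with the striker top at rows about 347–370.

```bash
python3 - <<'E'
from h import *
s=dict(np.load("s1.npz"))
Q=R.from_quat(s["ee_rot"]).as_matrix()
def t(n,uv,z): 
    P=onz("wrist",uv,z,s); q=Q.T@(P-s["position"]); print(n,P.round(1),"tool y,z",q[1:].round(1))
for n,uv,z in(("tab rear mid",(317,259),186),("tab front mid",(317,294),186),("tabL",(307,275),186),("tabR",(328,275),186),("tab base rear",(317,236),141),
 ("bar pivot",(318,78),134),("striker near",(318,347),125),("catchL",(295,360),125),("catchR",(342,360),125),("striker end",(318,370),125),("back end",(318,420),125),
 ("box L",(201,419),100),("box R",(437,418),100)):t(n,uv,z)
im=cv2.imread("pics/w1.png")
c=cv2.resize(im[225:425,270:370],None,fx=3,fy=3,interpolation=cv2.INTER_CUBIC);cv2.imwrite("pics/w1c.png",c)
E
```

```text
tab rear mid [544.1 -79.2 186. ] tool y,z [-1.  -8.2]
tab front mid [547.6 -60.2 186. ] tool y,z [-1.  11.1]
tabL [550.7 -71.6 186. ] tool y,z [-6.1  0.5]
tabR [540.1 -69.7 186. ] tool y,z [4.7 0.5]
tab base rear [544.3 -78.7 141. ] tool y,z [-1.1 -7.6]
bar pivot [ 527.2 -167.9  134. ] tool y,z [ -0.5 -98.4]
striker near [559.7   7.7 125. ] tool y,z [-0.6 80.1]
catchL [578.1  15.2 125. ] tool y,z [-17.3  90.9]
catchR [544.4  21.4 125. ] tool y,z [16.9 90.9]
striker end [563.1  26.5 125. ] tool y,z [-0.6 99.3]
back end [571.2  69.8 125. ] tool y,z [ -0.6 143.3]
box L [671.4  72.  100. ] tool y,z [-98.8 163.7]
box R [476.5 107.  100. ] tool y,z [ 99.2 162.7]
```

View pics/w1c.png

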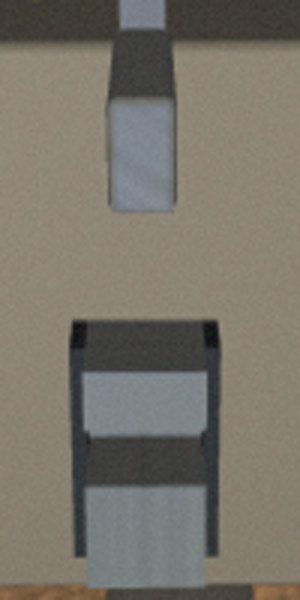

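{"name": "drive_tool", "arguments": {
  "motion": [
    [20, -0.7, 2, 0],
    [20, 0, 0, 0],
    [20, 0, 0, 0],
    [15, 0, 0, 0],
    [5, 0, 0, 0],
    [0, 0, 0, 0]
  ]
}}

```text
clock: 2.7
position: [545.0, -69.3, 150.0]
ee_rot: [-0.452, 0.544, 0.453, 0.542]
contact_force: [-0.5, 0.2, -0.1]
gripper_width: 85.3
```

{"name": "drive_tool", "arguments": {
  "grip": 20,
  "motion": [
    [0, 0, 0, 0],
    [0, 0, 0, 0],
    [0, 0, 0, 0],
    [0, 0, 0, 0],
    [0, 0, 0, 0],
    [0, 0, 0, 0]
  ]
}}

```text
clock: 3.2
position: [546.0, -69.2, 151.7]
ee_rot: [-0.453, 0.543, 0.453, 0.543]
contact_force: [-0.1, -1.0, -0.3]
gripper_width: 19.6
```

```bash
python3 - <<'E'
from h import *
s=arm.read_state();im=arm.get_image("wrist")[150:420,160:480];cv2.imwrite("pics/w2.png",cv2.resize(im,None,fx=2,fy=2)[:,:,::-1])
print(s["position"],s["gripper_width"],s["contact_force"])
E
```

```text
[546.00914615 -69.17733086 151.7479008 ] 19.6013623632428 [-0.09328053 -1.03190479 -0.27870675]
```

View pics/w2.png

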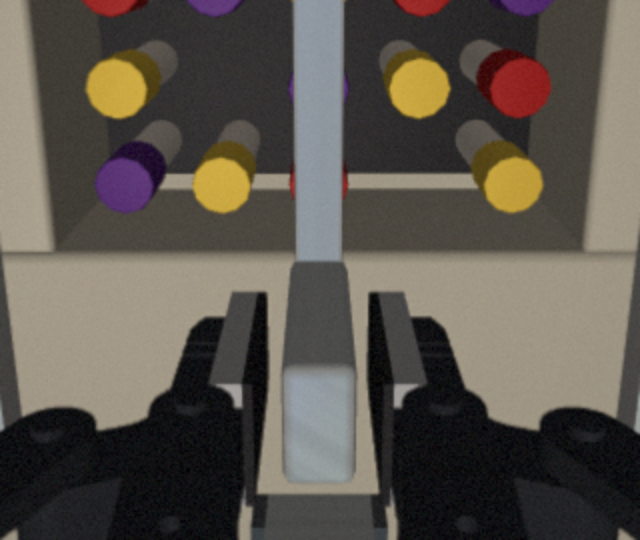

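The tab sits centred between the pads (tab centre column 319, pads midway at 318). I'm closing the gripper.

{"name": "drive_tool", "arguments": {
  "grip": 5,
  "motion": [
    [0, 0, 0, 0],
    [0, 0, 0, 0],
    [0, 0, 0, 0],
    [0, 0, 0, 0]
  ]
}}

```text
clock: 3.58
position: [545.9, -69.2, 151.6]
ee_rot: [-0.453, 0.543, 0.453, 0.543]
contact_force: [-1.0, 0.4, 2.9]
gripper_width: 11.2
```

{"name": "drive_tool", "arguments": {
  "motion": [
    [0, 0, 2, 0],
    [0, 0, 3, 0],
    [0, 0, 3, 0],
    [0, 0, 2, 0],
    [0, 0, 0, 0]
  ]
}}

```text
clock: 4.0
position: [547.7, -59.0, 151.5]
ee_rot: [-0.453, 0.543, 0.453, 0.543]
contact_force: [-1.7, -0.8, 3.9]
gripper_width: 11.3
```

{"name": "drive_tool", "arguments": {
  "motion": [
    [0, 0, 5, 0],
    [0, 0, 5, 0],
    [0, 0, 5, 0],
    [0, 0, 5, 0],
    [0, 0, 4, 0],
    [0, 0, 3, 0],
    [0, 0, 2, 0],
    [0, 0, 1, 0],
    [0, 0, 0, 0]
  ]
}}

```text
clock: 4.75
position: [553.1, -29.1, 151.5]
ee_rot: [-0.453, 0.543, 0.453, 0.543]
contact_force: [-1.3, -0.4, 5.5]
gripper_width: 11.1
```

{"name": "drive_tool", "arguments": {
  "motion": [
    [0, 0, 1, 0],
    [0, 0, 1, 0],
    [0, 0, 1, 0],
    [0, 0, 1, 0],
    [0, 0, 0, 0]
  ]
}}

```text
clock: 5.17
position: [553.8, -25.4, 151.5]
ee_rot: [-0.453, 0.543, 0.453, 0.543]
contact_force: [-2.1, -1.8, 5.0]
gripper_width: 11.2
```

{"name": "drive_tool", "arguments": {
  "motion": [
    [0, 0, 1, 0],
    [0, 0, 1, 0],
    [0, 0, 1, 0],
    [0, 0, 1, 0],
    [0, 0, 0, 0]
  ]
}}

```text
clock: 5.58
position: [554.5, -21.5, 151.5]
ee_rot: [-0.453, 0.543, 0.453, 0.543]
contact_force: [-2.1, -1.6, 5.8]
gripper_width: 11.2
```

{"name": "drive_tool", "arguments": {
  "motion": [
    [0, 0, 0.5, 0],
    [0, 0, 0.5, 0],
    [0, 0, 0.5, 0]
  ]
}}

```text
clock: 5.83
position: [554.7, -20.1, 151.5]
ee_rot: [-0.453, 0.543, 0.453, 0.543]
contact_force: [-1.9, -2.0, 5.2]
gripper_width: 11.4
```

{"name": "drive_tool", "arguments": {
  "motion": [
    [0, 0, 0.5, 0],
    [0, 0, 0.5, 0]
  ]
}}

```text
clock: 6.0
position: [554.9, -19.2, 151.5]
ee_rot: [-0.453, 0.543, 0.453, 0.543]
contact_force: [-1.2, -2.9, 5.5]
gripper_width: 11.5
```

{"name": "drive_tool", "arguments": {
  "motion": [
    [0, 0, 0.5, 0],
    [0, 0, 0.5, 0]
  ]
}}

```text
clock: 6.17
position: [555.1, -18.2, 151.5]
ee_rot: [-0.453, 0.543, 0.453, 0.543]
contact_force: [-2.3, -1.3, 4.3]
gripper_width: 11.3
```

{"name": "drive_tool", "arguments": {
  "motion": [
    [0, 0, 0.5, 0],
    [0, 0, 0.5, 0]
  ]
}}

```text
clock: 6.33
position: [555.3, -17.2, 151.5]
ee_rot: [-0.453, 0.543, 0.453, 0.543]
contact_force: [-2.0, -3.5, 5.0]
gripper_width: 11.2
```

{"name": "drive_tool", "arguments": {
  "motion": [
    [0, 0, 0.5, 0],
    [0, 0, 0.3, 0]
  ]
}}

```text
clock: 6.5
position: [555.4, -16.5, 151.5]
ee_rot: [-0.453, 0.543, 0.453, 0.543]
contact_force: [-2.2, -3.5, 3.9]
gripper_width: 11.5
```

{"name": "drive_tool", "arguments": {
  "motion": [
    [0, 0, 0.4, 0],
    [0, 0, 0.4, 0]
  ]
}}

```text
clock: 6.67
position: [555.3, -16.4, 151.5]
ee_rot: [-0.453, 0.543, 0.453, 0.542]
contact_force: [-1.5, -7.2, 5.1]
gripper_width: 11.2
```

The force stepped up at tool position y≈-16.4 with the tab barely moving, so the hook has touched the striker's near face. I'll back off about 4 mm and lift along the arc.

{"name": "drive_tool", "arguments": {
  "motion": [
    [0, 0, -2, 0],
    [0, 0, -2, 0],
    [0, 0, -0.7, 0],
    [0, 0, 0, 0],
    [0, 0, 0, 0]
  ]
}}

```text
clock: 7.08
position: [554.9, -19.3, 151.5]
ee_rot: [-0.453, 0.542, 0.454, 0.543]
contact_force: [-1.6, 1.0, 6.2]
gripper_width: 11.0
```

{"name": "drive_tool", "arguments": {
  "motion": [
    [-2.5, 0, -1, 0],
    [-2.5, 0, -1, 0],
    [-2.4, 0, -1.1, 0],
    [-2.4, 0, -1.1, 0],
    [0, 0, 0, 0]
  ]
}}

```text
clock: 7.5
position: [553.9, -24.5, 160.7]
ee_rot: [-0.453, 0.543, 0.453, 0.543]
contact_force: [1.2, 2.1, -5.9]
gripper_width: 11.0
```

{"name": "drive_tool", "arguments": {
  "motion": [
    [-2.4, 0, -1.2, 0],
    [-2.4, 0, -1.2, 0],
    [-2.4, 0, -1.3, 0],
    [-2.3, 0, -1.3, 0],
    [-2.3, 0, -1.4, 0],
    [-2.2, 0, -1.4, 0],
    [0, 0, 0, 0]
  ]
}}

```text
clock: 8.08
position: [552.3, -33.1, 175.4]
ee_rot: [-0.453, 0.543, 0.453, 0.543]
contact_force: [2.0, -1.5, -7.4]
gripper_width: 11.0
```

```bash
python3 - <<'E'
from h import *
s=arm.read_state();im=arm.get_image("scene")[150:330,30:330];cv2.imwrite("pics/s3.png",cv2.resize(im,None,fx=2.6,fy=2.6,interpolation=cv2.INTER_CUBIC)[:,:,::-1])
print(s["position"],s["contact_force"],s["wrist_torque"])
E
```

```text
[552.28534876 -33.10120223 175.4146234 ] [ 1.97833223 -1.53018128 -7.43520148] [ 0.09615004 -0.64651675  0.06657972]
```

View pics/s3.png

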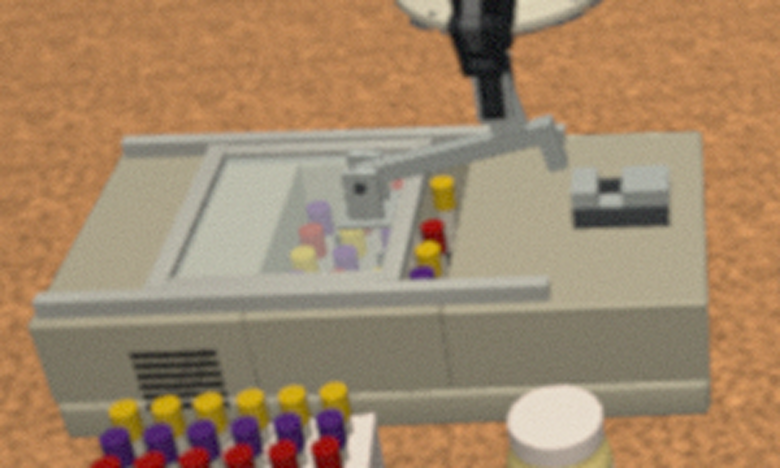

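The bar is lifted to about 0.25 rad and the hook is clear above the catch top. I'll slide forward over the striker.

{"name": "drive_tool", "arguments": {
  "motion": [
    [0, 0, 3, 0],
    [0, 0, 4, 0],
    [0, 0, 4, 0],
    [0, 0, 4, 0],
    [0, 0, 4, 0],
    [0, 0, 4, 0],
    [0, 0, 4, 0],
    [0, 0, 4, 0],
    [0, 0, 1, 0],
    [0, 0, 0, 0]
  ]
}}

```text
clock: 8.97
position: [558.2, -0.2, 175.2]
ee_rot: [-0.453, 0.543, 0.453, 0.543]
contact_force: [0.3, -0.5, -4.6]
gripper_width: 11.4
```

```bash
cat > k.py <<'E'
from h import *
s=arm.read_state();p=s["position"];S=p[0]*.1814+p[1]*.9834
th=np.arcsin((36.5+p[2]-151.5)/106.45);a=th-.35
piv=S-106.45*np.cos(th);tgt=14.61+120-(120*np.cos(a)+27*np.sin(a))
print("t",s["clock"],"S",S.round(2),"z",p[2].round(2),"a",a.round(3),"piv",piv.round(2),"target piv",tgt.round(2),"err",(piv-tgt).round(2),s["contact_force"].round(1),s["wrist_torque"].round(2))
E
python3 k.py
```

```text
t 8.9667 S 101.04 z 175.22 a 0.251 piv 13.26 target piv 11.67 err 1.6 [ 0.3 -0.5 -4.6] [ 0.11 -0.15  0.03]
```

{"name": "drive_tool", "arguments": {
  "motion": [
    [1.8, 0, 0.7, 0],
    [1.8, 0, 0.8, 0],
    [1.8, 0, 0.8, 0],
    [1.8, 0, 0.8, 0],
    [0, 0, 0, 0],
    [0, 0, 0, 0]
  ]
}}

```text
clock: 9.47
position: [558.9, 2.7, 169.8]
ee_rot: [-0.454, 0.542, 0.453, 0.543]
contact_force: [-3.5, 3.6, 5.0]
gripper_width: 11.4
```

```bash
python3 k.py
```

```text
t 9.4667 S 104.01 z 169.84 a 0.191 piv 12.77 target piv 11.67 err 1.11 [-3.5  3.6  5. ] [0.33 1.16 0.01]
```

Here the pads' torsional friction masks any light contact. The pivot is inside the window for a free fall into the slot, so I'll centre it slightly and let the hook drop by its own weight.

{"name": "drive_tool", "arguments": {
  "motion": [
    [0, 0, 0.5, 0],
    [0, 0, 0.4, 0],
    [0, 0, 0, 0]
  ]
}}

```text
clock: 9.72
position: [559.0, 2.9, 169.5]
ee_rot: [-0.454, 0.543, 0.453, 0.543]
contact_force: [-5.3, 1.9, 6.9]
gripper_width: 11.2
```

```bash
python3 k.py
```

```text
t 9.7167 S 104.28 z 169.45 a 0.187 piv 12.81 target piv 11.68 err 1.13 [-5.3  1.9  6.9] [-0.33  1.25  0.02]
```

{"name": "drive_tool", "arguments": {
  "motion": [
    [0, 0, 0.5, 0],
    [0, 0, 0.3, 0],
    [0, 0, 0, 0]
  ]
}}

```text
clock: 9.97
position: [559.0, 3.4, 168.7]
ee_rot: [-0.454, 0.543, 0.453, 0.543]
contact_force: [-2.8, 0.8, 3.2]
gripper_width: 11.0
```

```bash
python3 k.py
```

```text
t 9.9667 S 104.74 z 168.71 a 0.179 piv 12.83 target piv 11.72 err 1.11 [-2.8  0.8  3.2] [-0.53  0.84  0.08]
```

{"name": "drive_tool", "arguments": {
  "motion": [
    [0, 0, 0.5, 0],
    [0, 0, 0.3, 0],
    [0, 0, 0, 0]
  ]
}}

```text
clock: 10.22
position: [559.1, 4.2, 168.0]
ee_rot: [-0.453, 0.543, 0.453, 0.542]
contact_force: [-3.2, -2.0, 5.2]
gripper_width: 11.4
```

```bash
python3 k.py
```

```text
t 10.2167 S 105.58 z 167.96 a 0.171 piv 13.24 target piv 11.77 err 1.47 [-3.2 -2.   5.2] [-1.18  0.9   0.07]
```

{"name": "drive_tool", "arguments": {
  "grip": 24,
  "motion": [
    [0, 0, 0, 0],
    [0, 0, 0, 0],
    [0, 0, 0, 0],
    [0, 0, 0, 0],
    [0, 0, 0, 0]
  ]
}}

```text
clock: 10.63
position: [559.6, 4.9, 167.7]
ee_rot: [-0.453, 0.543, 0.453, 0.543]
contact_force: [-0.4, 0.2, -0.2]
gripper_width: 24.1
```

```bash
python3 k.py; python3 - <<'E'
from h import *
s=arm.read_state();im=arm.get_image("scene")[150:330,30:330];w=arm.get_image("wrist")[120:420,160:480]
o=np.hstack([cv2.resize(im,(500,300),interpolation=cv2.INTER_CUBIC),w[:, :300]])
cv2.imwrite("pics/s4.png",o[:,:,::-1])
E
```

```text
t 10.6333 S 106.31 z 167.74 a 0.168 piv 13.84 target piv 11.78 err 2.06 [-0.4  0.2 -0.2] [0.04 0.01 0.01]
```

View pics/s4.png

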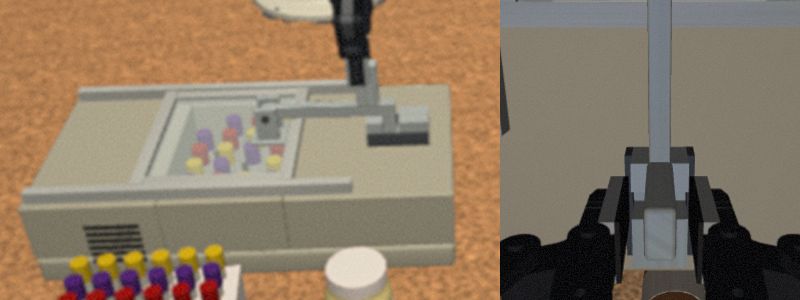

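In the picture the bar looks close to level, with the hook inside the catch. I'll open further, retreat straight up and check closely.

{"name": "drive_tool", "arguments": {
  "grip": 40,
  "motion": [
    [0, 0, 0, 0],
    [0, 0, 0, 0],
    [-10, 0, 0, 0],
    [-20, 0, 0, 0],
    [-25, 0, 0, 0],
    [-25, 0, 0, 0],
    [-20, 0, 0, 0],
    [0, 0, 0, 0],
    [0, 0, 0, 0]
  ]
}}

```text
clock: 11.48
position: [559.8, 4.8, 270.0]
ee_rot: [-0.454, 0.541, 0.453, 0.544]
contact_force: [0.3, -0.2, -0.2]
gripper_width: 40.1
```

```bash
python3 - <<'E'
from h import *
s=arm.read_state();np.savez("s5",position=s["position"],ee_rot=s["ee_rot"])
w=arm.get_image("wrist");sc=arm.get_image("scene");tp=arm.get_image("top")
for n,i in(("w5",w),("sc5",sc),("tp5",tp)):cv2.imwrite(f"pics/{n}.png",i[:,:,::-1])
a=cv2.resize(sc[190:260,120:300],None,fx=4,fy=4,interpolation=cv2.INTER_CUBIC)
b=cv2.resize(w[40:340,150:490],(340,300)); c=cv2.resize(tp[230:310,310:450],(380,217),interpolation=cv2.INTER_CUBIC)
o=np.zeros((580,720,3),np.uint8);o[:280]=a;o[280:580,:340]=b;o[280:497,340:]=c
cv2.imwrite("pics/c5.png",o[:,:,::-1]);print(s["position"],s["contact_force"],s["clock"])
E
```

```text
[559.82038108   4.75255825 269.99518053] [ 0.31056101 -0.24313877 -0.21417652] 11.4833
```

View pics/c5.png

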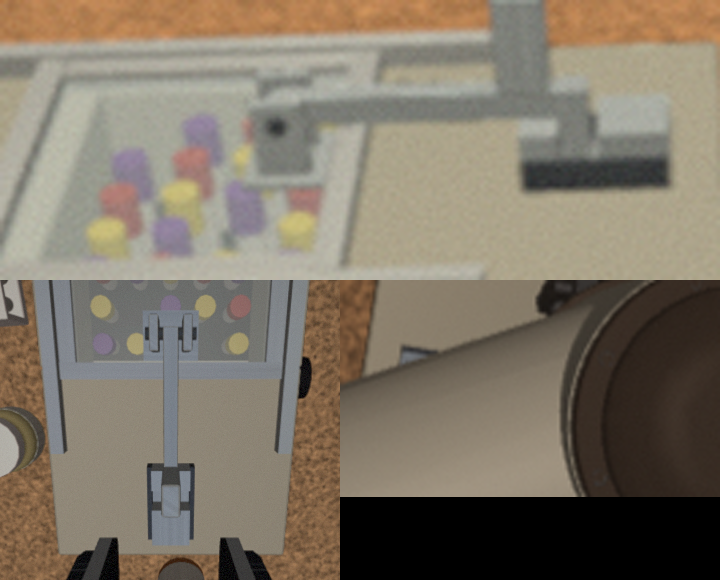

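The hook appears to be down between the striker and the back block (scene crop, about column 575). I'll check the bar angle numerically, using projected tab and bar points at candidate angles.

```bash
python3 - <<'E'
from h import *
s=dict(np.load("s5.npz"));v=np.array([.1814,.9834]);u=np.array([.9834,-.1814])
L=np.array([559.0,3.4])@u
def W(piv,a,y,h,x=0):
    S=piv+y*np.cos(a)-h*np.sin(a);z=134+y*np.sin(a)+h*np.cos(a)
    return [*(S*v+(L+x)*u),z]
for piv,a in((13.3,0),(13.3,.05),(13.3,.15)):
    P=[W(piv,a,111,52,6),W(piv,a,89,52,6),W(piv,a,126,7,5),W(piv,a,60,7,5),W(piv,a,126,-7,5),W(piv,a,30,7,5)]
    print(a,"scene",proj("scene",P).round(1).tolist());print("  wrist",proj("wrist",[W(piv,a,111,52),W(piv,a,89,52),W(piv,a,0,7)],s).round(1).tolist())
sc=cv2.imread("pics/sc5.png")[150:260,190:290];w=cv2.imread("pics/w5.png")[200:320,280:360]
o=np.zeros((600,800,3),np.uint8);o[:440,:400]=cv2.resize(sc,None,fx=4,fy=4,interpolation=cv2.INTER_CUBIC);o[:600,400:]=cv2.resize(w,None,fx=5,fy=5,interpolation=cv2.INTER_CUBIC)
cv2.imwrite("pics/c6.png",o)
E
```

```text
0 scene [[257.4, 187.9], [243.6, 188.3], [268.5, 211.2], [228.1, 212.3], [268.9, 218.4], [209.7, 212.8]]
  wrist [[320.2, 278.1], [320.3, 244.3], [320.9, 92.3]]
0.05 scene [[255.5, 185.0], [241.7, 185.9], [267.9, 207.9], [227.7, 210.8], [268.8, 215.1], [209.3, 212.1]]
  wrist [[320.2, 277.3], [320.3, 242.1], [320.9, 91.7]]
0.15 scene [[251.0, 179.2], [237.4, 181.4], [266.3, 201.4], [226.5, 207.7], [268.1, 208.7], [208.5, 210.6]]
  wrist [[320.2, 274.0], [320.4, 236.1], [320.9, 90.6]]
```

View pics/c6.png

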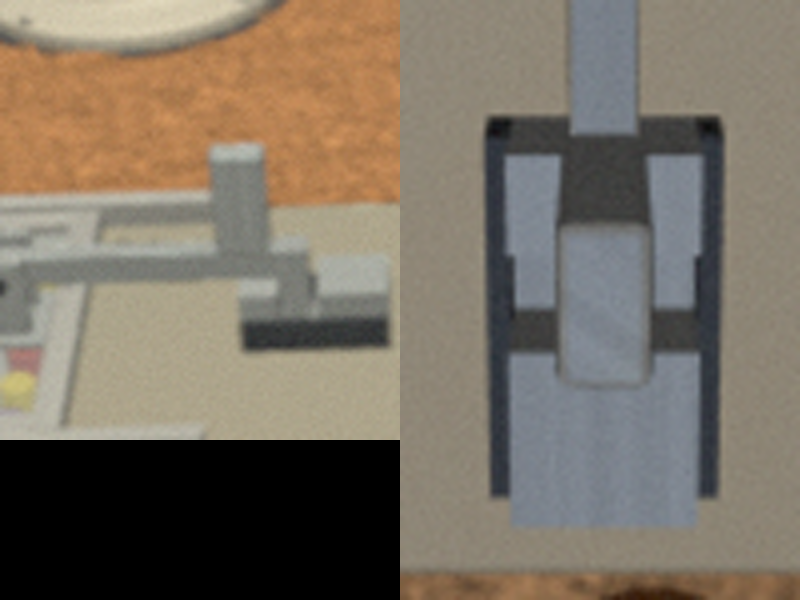

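```bash
python3 -c "
from bench import arm
print(arm.job_done())"
```

```text
the job is handed in; nothing more can be done
None
```

The guard is closed and latched, and I handed the job in at about 11.6 s of the 48 s allowed, with the gripper open and raised about 80 mm clear of the tab.

- **What I did:** I gripped the thumb tab and slid the guard with the bar level until the hook lightly touched the striker's near face. The force there was about 7 N, of which roughly 3 N was the guard's own friction. I then backed off, lifted the bar to about 0.25 rad, slid about 30 mm past the touch point and released. The hook fell into the slot under its own weight.
- **Last checks:** In the scene camera the tab's top corners were at about (256,189) and (243,189). The prediction for a level bar was (257,188) and (244,188), and 0.05 rad would have put them about 3 pixels higher. The wrist view agrees with level, and the hook is visible between the striker and the back block. The tool's contact force was about zero.
- **What did not check cleanly:**
  - While I lowered the gripped bar, friction in the pads (about 1 N m, 5–7 N) would have masked any light touch. So I released the bar to fall freely instead of feeling downward.
  - The arm blocked the top camera's final view, so I judged the bar's angle from the scene and wrist cameras only.
  - I did not measure the rack, jar and bottle again. The arm stayed clear of them, and I saw no sign that they had moved.

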